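Unlatch and open the guard gate of a power-supply test bay

ROBOT

A 6-joint arm with a two-finger parallel gripper is mounted at the origin on the work surface. World frame = base frame: x ahead of the robot, y to its left, z up, the work surface at z = 0. Lengths are in m, angles in rad, forces in N, time in s.
With the tool pointing down it reaches from about 0.4 to 0.925 m from the base axis. Payload 12.5 kg.
Tool frame: the origin (TCP) lies between the finger pads; the fingertips stand 19 mm ahead of it and the grasp point (between the pads) is the TCP; z points along the fingers, y is the line along which they close (so a half turn about z gives the same grasp; the last joint's range is limited). The gripper opens to 95 mm and grips with 3 to 60 N. Pads are 20 mm wide; open, the fingers measure 119 mm over their backs; the gripper's body (75 mm by 180 mm) begins 59 mm behind the grasp point.
Start: joints at [1.217, 0.491, 1.559, -0, 1.092, -0.106], TCP at [0.153, 0.606, 0.234] pointing down, gripper open.
Joint ranges: [-3.1, 3.1], [-0.84, 2.19], [0.05, 2.79], [-1.13, 4.28], [0.06, 2.93], [-2.69, 2.69]. Speed limits (rad/s): [2.22, 2.22, 2.79, 3.14, 3.14, 3.14].

INTERFACE

Orientations are given as a unit quaternion [x, y, z, w].
In Python, from cell import monitor, eyes, ctrl gives the robot as it stands.
- The arm moves only by the tool servo_tool, never from a script. Its argument "series" is a list of rows, each a list of 5 numbers: the closure, from 0 (fully open) to 1 (shut), then the shift along the tool's x, y, z in units of 40 mm (1.0 is 40 mm), then the turn about the tool's z in units of 6 degrees (1.0 is 6 degrees). A call has 1 to 5 rows; each row shifts and turns the commanded pose from where the row before left it, along the tool's axes as they then stand; what a row does not reach is not made up. A row lasts 1/10 s, in which the tool goes at most 50 mm and 8.59 degrees, less where a joint would pass 70% of its speed; a pose out of reach is approached as far as the arm can. A call is refused whole if a number of a shift passes 1 or a number of a turn 1, either way. A call with a gripper value outside its range is refused whole. The fingers move at their own pace and stop on an object; "force" is the grip in N (left out, the last holds). Time passes only in rows, so rows that do not move let the fingers close. It gives the time, the measured TCP pose, the force, the opening and the grip force at its end, in the units of the state.
- monitor.get_obs(): the state, without advancing time (a new reading comes with each control period).
- eyes.camera(name): name is "side" or "top"; returns the picture (420x560x3 uint8, blue, green, red); there is no depth.
- eyes.camera_model(name): a dict with "camera_matrix" (3x3 intrinsics, pixels), "distortion" ([k1, k2, p1, p2, k3] as OpenCV has them; the pictures are not rectified), "rvec" (rotation vector, rad) and "tvec" (3), from world to camera coordinates, as OpenCV has them. Camera axes: x right, y down, z forward; pixel columns grow to the right and rows downward; lengths in m; the calibration is good to about 2 mm. A picture is of the moment at which its call begins. camera_model takes no time and is no camera call.
- ctrl.sign_off(): hands the job in; it is judged then, once.
The state is a dict: "t": time; "qpos": joint angles; "qd": joint speeds; "joint_torque": joint torques, N m; "tool_pos": TCP position; "orientation": TCP orientation; "ft_force": force on the tool from outside, world axes, zero at the start; "moment": the same for the moment, N m; "finger_gap": opening from 0.0 (shut) to 1.0 (fully open); "gripper_force": force on a finger pad.
Only numpy, scipy, OpenCV 4.12 (cv2) and the standard library are available. Lean on these libraries where they do the work, as an engineer would, in place of code of your own. Each camera call takes 0.05 s, during which the arm holds its last target. There are 200 camera calls.

TASK

Lift the red thumb pin so that the latch bar comes out of its yellow keeper, and swing the blue guard gate of the test bay wide open, to at least about 70 degrees. Feel your way: the slot is not at the same height on every bay, and the bar's brass nose must never be forced against the keeper, neither up into its hood nor forward into its lip, nor the gate flung. Leave the gate standing open with the latch bar let down again, and leave everything else on the bench and in the bay where it is.

Things in the scene. Friction and masses are not known exactly. Their poses are not given: they have to be found in the camera images.
- bay: Test bay: open-topped guard cage of wire mesh, 270 mm wide, 260 deep, 160 high, its right front post 210. Origin on the table under the middle of the closed gate's front face; x from the gate into the bay, y left along the gate towards its hinge, z up. Stands anywhere within some 20 cm, turned up to 15 degrees.
- gate_hinge (a point): Point on the gate's upright hinge axis, 135 mm above the table, fixed to the bay and with its axes. The closed gate, a blue frame 12 mm thick, 20 to 155 mm above the table, reaches 190 mm from here along -y, its front face 6 mm to -x. Closed, the thumb pin's grip point lies 145 mm along -y and 42 mm along -x from here.
- thumb_pin (a point): Grip point on the axis of the red thumb pin: level round rod 16 mm thick, 45 mm long, standing out squarely along -x from the latch bar's front; point 26 mm out from the bar, 135 mm above the table when down. Axes are the bay's while closed and turn with gate and bar. Nothing within 58 mm of it to either side, nor above.
- latch_pivot (a point): Level pivot of the latch bar on the gate's front face, 115 mm from the thumb pin along +y, same height: the pin rises on an arc of 115 mm radius. The steel bar (12 mm tall, 8 mm thick, 160 g) lies down by its weight alone, about 1.5 N to lift at the pin. The axes turn with the gate.
- nose: Brass round nose at the bar's free end, 14 mm thick, 16 mm long along x, 72 mm beyond the thumb pin along -y, 187 mm from the bar's pivot; origin on its axis. Closed, it lies in the yellow keeper, 4 mm behind its lip. More than 6 N on the nose, from anything, bends the latch; do not grip or push it there.
- keeper_post (a point): Nose's place at rest, fixed to the bay. Around it the yellow keeper: solid front lip and above it a hood with rubber buffer (yields 1 mm per 4 N at the nose, solid after 3 mm). Between them a slot 20 mm high, open to -x, lets the 14 mm nose out. Its height is unmeasured, set by screws: lip top 6 to 48 mm above the underside of the resting nose.
- latch (a joint): Angle of the latch bar on the gate, rad: 0 down on its stop, grows as the thumb pin is lifted, up to 0.45; falls back by its weight.
- gate (a joint): Angle of the gate about its hinge, rad: 0 closed, grows as the free end swings to the front (towards -x, clockwise seen from above), up to a stop at 1.6; a stiff hinge (about 0.12 N m), stays where it is left.
- psu_dut: Power supply under test inside the bay, metal box 110 x 62 x 34 mm, origin at the centre of its underside. Leave alone.
- psu_spare: A second such power supply on the table to the right of the bay's front. Leave alone.
- pliers: Small pliers with a red and a blue handle, about 150 mm long, lying on the table. Leave alone.
- driver: Orange-handled screwdriver lying on the table. Leave alone.
- spool: Blue solder spool, 56 mm in diameter, 40 mm high. Leave alone.
- mug: White mug, 80 mm in diameter, 90 mm high. Leave alone.
- flux: Amber glass jar with a black cap, 40 mm in diameter, 60 mm high. Leave alone.

How it is judged:
On the way, in this order (a step that is already met when the one before it is completed fails the run):
1. the latch bar is raised while the gate is still shut (value of joint latch above 0.025 rad and value of joint gate below 0.05 rad), for 0.1 s.
2. the nose is out of the keeper and the gate ajar (value of joint gate above 0.2 rad), for 0.1 s.
3. the gate is wide open (value of joint gate above 1.1 rad), for 0.2 s.
At the end, for the whole second after the job is handed in: The gate stands still, open by more than 1.1 rad (63 degrees), the latch bar is down again (below 0.03 rad), and both power supplies, pliers, screwdriver, spool, mug and jar are within 20 mm of where they were (value of joint gate above 1.1 rad and value of joint latch below 0.03 rad and velocity of joint gate between -0.05 and 0.05 rad/s and distance of each of psu_dut, psu_spare, pliers, driver, spool, mug, flux from where it was at the start of the episode below 0.02 m); the robot touches nothing.
It fails at once if the nose of the latch bar is loaded with more than 6 N (contact force between nose and anything else above 6 N).
It fails at once if the gate is flung: faster than 2.5 rad/s (velocity of joint gate above 2.5 rad/s or velocity of joint gate below -2.5 rad/s).
It fails at once if a bystander is pushed by more than 20 mm (distance of any of psu_dut, psu_spare, pliers, driver, spool, mug, flux from where it was at the start of the episode above 0.02 m).
It also fails if it takes over 72 s, if anything falls off the work surface, if the arm or the gripper's body presses on something with over 40 N, if the wrist force passes 120 N, or if a joint passes its speed limit or range.

## Working session

There is one attempt and no reset: what is moved stays moved. The work goes in short steps, Python scripts to look and compute and a tool call to move; the robot and the scene stay as the last step left them, time stands still between calls to the robot, and variables do not carry over. Pictures are saved under pics/ and viewed, at most 10 in all, crops included, and the job is handed in when it is done.

Besides the shell and the picture viewer there is one more tool, called after "Request:" as name(argument=value, ...) on one line, values as JSON. servo_tool: Moves the arm, as the interface text tells. Its arguments: {"type":"object","properties":{"series":{"type":"array","items":{"type":"array","items":{"type":"number"}}},"force":{"type":"number"}},"required":["series"]}

```bash
mkdir -p pics
cat > h.py <<'E'
import numpy as np, cv2
from cell import monitor, eyes, ctrl
def model(n):
    m=eyes.camera_model(n); return np.array(m["camera_matrix"],float),np.array(m["distortion"],float),np.array(m["rvec"],float),np.array(m["tvec"],float).ravel()
def ray(n,uv):
    K,D,r,t=model(n); R=cv2.Rodrigues(r)[0]
    p=cv2.undistortPoints(np.array(uv,float).reshape(-1,1,2),K,D).reshape(2)
    d=R.T@np.array([p[0],p[1],1.]); return -R.T@t, d/np.linalg.norm(d)
def plane(n,uv,z):
    c,d=ray(n,uv); return c+d*(z-c[2])/d[2]
def tri(a,b):
    c1,d1=ray("side",a); c2,d2=ray("top",b)
    s=np.linalg.lstsq(np.c_[d1,-d2],c2-c1,rcond=None)[0]
    p,q=c1+s[0]*d1,c2+s[1]*d2; return (p+q)/2,np.linalg.norm(p-q)
def proj(n,P):
    K,D,r,t=model(n); return cv2.projectPoints(np.array(P,float).reshape(-1,1,3),r,t,K,D)[0].reshape(-1,2)
E
python3 - <<'E'
from h import *
np.set_printoptions(precision=4,suppress=True)
for n in("side","top"):
    im=eyes.camera(n); cv2.imwrite(f"pics/{n}0.png",im)
    K,D,r,t=model(n); print(n,-cv2.Rodrigues(r)[0].T@t)
    h=cv2.cvtColor(im,cv2.COLOR_BGR2HSV)
    for nm,lo,hi in(("red",(0,150,70),(6,255,255)),("red2",(172,150,70),(180,255,255)),("yel",(22,130,100),(35,255,255)),("blue",(100,120,50),(125,255,255))):
        k,l,s,c=cv2.connectedComponentsWithStats(cv2.inRange(h,lo,hi))
        for i in range(1,k):
            if s[i,4]>25: print(nm,s[i],c[i])
o=monitor.get_obs();print(o)
E
```

```text
side [-0.3446 -0.9414  1.0888]
red [179 133  11   7  48] [183.8958 135.9792]
red [247 133  31  25 363] [259.4077 143.146 ]
red [131 136   6  14  58] [133.6724 142.1897]
red [167 141   7   7  34] [169.8824 143.6471]
red [123 202  26  12 103] [134.5631 207.7282]
red [296 208  11   9  50] [300.88 211.92]
yel [234 124  27  25 365] [244.0384 134.3315]
yel [318 200  14  30 254] [324.4055 215.5197]
yel [465 282  33  25 450] [481.2822 293.9511]
yel [367 400   7  20  44] [369.75   409.7045]
blue [141 132   6  15  64] [143.5312 138.7344]
blue [264 141  34  27 626] [280.5288 153.722 ]
blue [274 187  46  25 254] [296.3386 198.1732]
blue [274 197  45  42 350] [294.4886 221.9686]
blue [459 199  23  20 292] [469.5616 208.2021]
blue [128 205  25  15 128] [139.7422 212.0625]
blue [ 433  235   63   52 1959] [462.7856 259.6258]
blue [496 253  10  24 186] [500.5591 263.9892]
blue [362 318  24  28 517] [373.6209 331.3172]
top [ 0.3837 -0.04    1.2354]
red [106  80  34  34 957] [122.0878  96.5977]
red [ 38 167  19   7  80] [ 47.225 170.15 ]
red [ 29 178   9   8  56] [ 32.9464 181.6607]
red [290 186   6  1
[... 477 characters left out ...]
] [470.5931 116.9862]
blue [243 176  63  17 360] [271.2083 183.0389]
blue [  4 211  18   8  86] [ 11.6744 214.9884]
blue [408 233  24  21 382] [419.6361 243.1047]
blue [118 275   7  34 201] [121.2836 291.4975]
{'t': 0.1, 'qpos': array([ 1.2174,  0.4915,  1.5594, -0.    ,  1.0917, -0.1056]), 'qd': array([ 0.0001, -0.0033, -0.0002,  0.0009, -0.001 ,  0.0005]), 'joint_torque': array([  0.0025, -61.3621, -25.8603,   0.0694,   0.0471,  -0.0001]), 'tool_pos': array([0.1532, 0.6057, 0.2331]), 'orientation': array([ 0.1236,  0.9923, -0.0005, -0.0001]), 'ft_force': array([-0.5846,  0.0129,  0.374 ]), 'moment': array([ 0.0053,  0.0551, -0.0049]), 'gripper_force': 0.0, 'finger_gap': 1.0005022377384947}
```

View pics/side0.png

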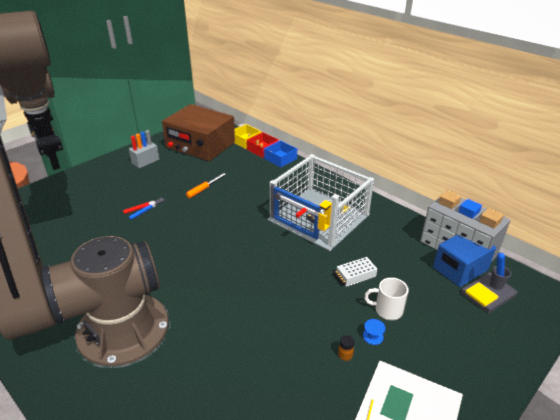

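View pics/top0.png

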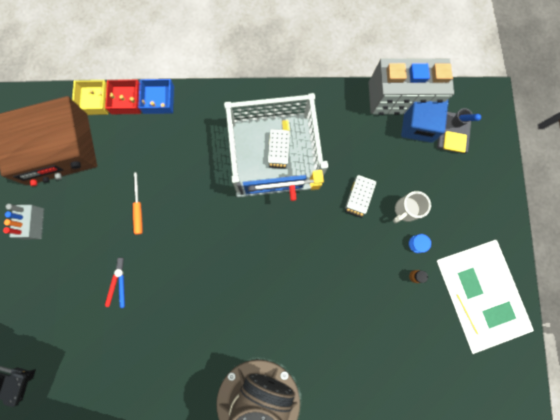

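The side view shows the bay at (320,200), with the red pin at (301,212) and the yellow keeper at (324,215). In the top view the pin is at (292,193), the keeper at (317,180) and the gate runs along row 185. I'll zoom in on both.

Run:
```python
import cv2,numpy as np
s=cv2.imread("pics/side0.png")[150:250,260:385]; t=cv2.imread("pics/top0.png")[90:205,215:335]
a=cv2.resize(s,None,fx=6,fy=6,interpolation=cv2.INTER_CUBIC); b=cv2.resize(t,None,fx=5,fy=5,interpolation=cv2.INTER_CUBIC)
cv2.imwrite("pics/s1.png",a);cv2.imwrite("pics/t1.png",b)
```

```text
(no output)
```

View pics/s1.png

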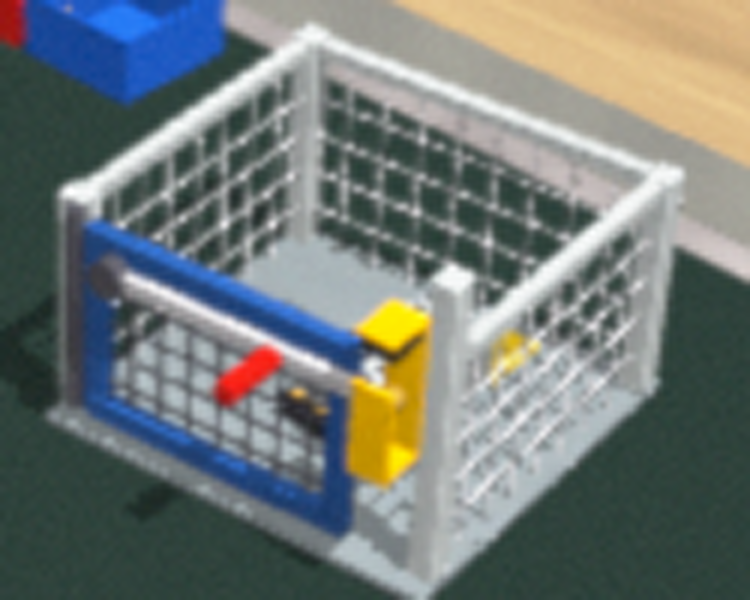

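View pics/t1.png

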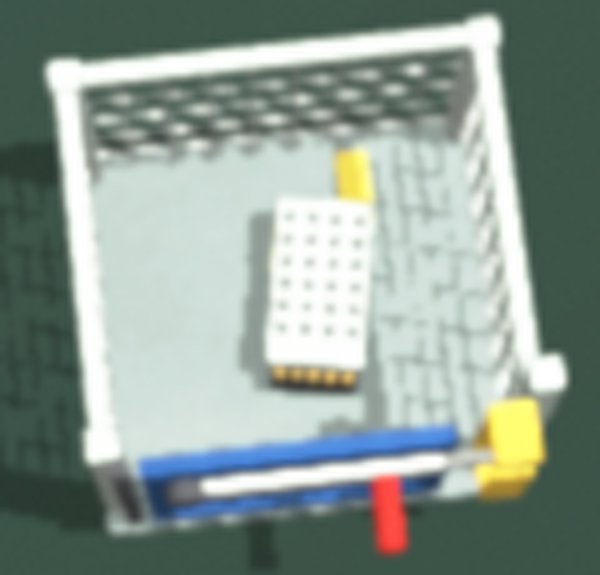

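Side crop: the pin runs from (228,390) to (270,358), the lip top edge from (350,380) to (395,402), and the hood front underside is at about (358,338)–(410,362). Top crop: the pin runs from (385,480) to (392,548), and the frame corners are at (65,72), (485,30) and (103,440).

Run:
```python
from h import *
np.set_printoptions(precision=4,suppress=True)
S=lambda u,v:((u+.5)/6-.5+260,(v+.5)/6-.5+150)
T=lambda u,v:((u+.5)/5-.5+215,(v+.5)/5-.5+90)
print("pin tip",tri(S(228,388),T(392,545)))
print("pin mid centroid",tri((300.88,211.92),(292.33,193.2)))
print("hood centre",tri(S(395,320),T(515,430)))
A,B,C=[plane("top",T(*p),.16) for p in((65,72),(485,30),(103,440))]
print(A,B,C,"yaw back",np.degrees(np.arctan2(*(A-B)[[1,0]]))-90,"yaw left",np.degrees(np.arctan2(*(A-C)[[1,0]])))
print("corners tri",tri(S(312,33),T(65,72)),tri(S(668,175),T(485,30)),tri(S(78,190),T(103,440)))
# pin axis in top
im=cv2.imread("pics/top0.png");h=cv2.cvtColor(im,cv2.COLOR_BGR2HSV)
m=cv2.inRange(h,(0,110,60),(8,255,255))|cv2.inRange(h,(172,110,60),(180,255,255));m[:,:284]=0;m[:,300:]=0;m[:180]=0;m[206:]=0
v,u=np.nonzero(m);print(u.min(),u.max(),v.min(),v.max())
vx,vy,x0,y0=cv2.fitLine(np.c_[u,v].astype(np.float32),cv2.DIST_L2,0,.01,.01).ravel()
p=plane("top",(x0,y0),.14);q=plane("top",(x0+10*vx,y0+10*vy),.14);print("pin c",p,"yaw",np.degrees(np.arctan2(*(p-q)[[1,0]])))
# blue gate top edge direction
print("gate",[plane("top",T(*w),.155) for w in((140,463),(455,430))])
```

```text
pin tip (array([ 0.592 , -0.1139,  0.1384]), np.float64(0.003000176885199509))
pin mid centroid (array([ 0.6084, -0.1127,  0.1382]), np.float64(0.0039002758581538036))
hood centre (array([ 0.6463, -0.1805,  0.1891]), np.float64(0.001969190682263508))
[0.8742 0.0748 0.16  ] [ 0.8983 -0.1749  0.16  ] [0.6501 0.052  0.16  ] yaw back 5.507045788287726 yaw left 5.811076686515564
corners tri (array([0.8744, 0.0747, 0.16  ]), np.float64(0.0005181227613216141)) (array([ 0.8992, -0.1753,  0.159 ]), np.float64(0.0009317301728785093)) (array([0.6493, 0.0525, 0.1606]), np.float64(0.0016383913194690008))
289 296 185 200
pin c [ 0.6076 -0.1116  0.14  ] yaw 6.508884807229147
gate [array([0.6375, 0.0313, 0.155 ]), array([ 0.6545, -0.1498,  0.155 ])]
```

Request:
servo_tool(series=[[0.5,0,0,-0.4,-0.8],[0.5,0,0,-0.4,-0.8],[0.5,0,0,-0.4,-0.8],[0.5,0,0,0,-0.9],[0.5,-0.5,-1,0,0]], force=8)

```text
t: 0.6
tool_pos: [0.1758, 0.5699, 0.2812]
orientation: [-0.052, 0.999, 0.001, -0.0]
ft_force: [1.1, -0.4, 0.4]
finger_gap: 0.636
gripper_force: 0.0
```

Request:
servo_tool(series=[[0.5,-0.5,-1,0,0],[0.5,-0.5,-1,0,0],[0.5,-0.5,-1,0,0],[0.5,-0.5,-1,0,0],[0.5,-0.5,-1,0,0]])

```text
t: 1.1
tool_pos: [0.2966, 0.3771, 0.2815]
orientation: [-0.049, 0.999, -0.0, -0.0]
ft_force: [0.7, 0.2, -0.4]
finger_gap: 0.498
gripper_force: 0.0
```

Request:
servo_tool(series=[[0.5,-0.5,-1,0,0],[0.5,-0.5,-1,0,0],[0.5,-0.5,-1,0,0],[0.5,-0.5,-1,0,0],[0.5,-0.5,-1,0,0]])

```text
t: 1.6
tool_pos: [0.4157, 0.1878, 0.2816]
orientation: [-0.049, 0.999, 0.0, 0.0]
ft_force: [1.2, 0.6, -0.4]
finger_gap: 0.496
gripper_force: 0.0
```

Request:
servo_tool(series=[[0.5,-0.4,-0.8,0,0],[0.5,-0.4,-0.8,0,0],[0.5,0,0,0,0],[0.5,0,0,0,0]])

```text
t: 2.0
tool_pos: [0.4532, 0.1284, 0.2813]
orientation: [-0.048, 0.999, 0.0, -0.0]
ft_force: [-0.4, -0.3, 0.7]
finger_gap: 0.499
gripper_force: 0.0
```

Run:
```python
from h import *
np.set_printoptions(precision=4,suppress=True)
o=monitor.get_obs();print(o['t'],o['tool_pos'],o['orientation'],o['qpos'])
S=lambda u,v:((u+.5)/6-.5+260,(v+.5)/6-.5+150)
T=lambda u,v:((u+.5)/5-.5+215,(v+.5)/5-.5+90)
a=np.radians(5.7);ex=np.array([np.cos(a),np.sin(a),0]);ey=np.array([-np.sin(a),np.cos(a),0]);g=np.array([.6045,-.1125,.135])
def bay(P):return np.array([(P-g)@ex,(P-g)@ey,P[2]])
print("post",bay(tri(S(455,272),T(547,372))[0]))
def vp(n,uv,xb):
    c,d=ray(n,uv);return bay(c+d*((g-c)@ex+xb)/(d@ex))
for xb in(8,12,16): print(xb,"lip",vp("side",S(350,380),xb/1e3),vp("side",S(390,402),xb/1e3),"hood",vp("side",S(360,338),xb/1e3),vp("side",S(405,360),xb/1e3),"lipbot",vp("side",S(350,470),xb/1e3))
print("hoodtop front edge", bay(tri(S(385,345),T(512,462))[0]))
```

```text
2.0 [0.4532 0.1284 0.2813] [-0.048   0.9988  0.0001 -0.0004] [ 0.1357  0.2182  1.8542  0.0002  1.07   -1.5312]
post [ 0.0597 -0.09    0.2139]
8 lip [ 0.008  -0.065   0.1629] [ 0.008  -0.0904  0.1607] hood [ 0.008  -0.0694  0.1921] [ 0.008  -0.0973  0.1911] lipbot [ 0.008  -0.0688  0.1047]
12 lip [ 0.012  -0.0625  0.1594] [ 0.012  -0.0879  0.1572] hood [ 0.012  -0.0669  0.1886] [ 0.012  -0.0949  0.1876] lipbot [ 0.012  -0.0662  0.1009]
16 lip [ 0.016  -0.0599  0.1558] [ 0.016  -0.0854  0.1536] hood [ 0.016  -0.0643  0.1851] [ 0.016  -0.0924  0.1841] lipbot [ 0.016  -0.0637  0.0971]
hoodtop front edge [ 0.0214 -0.0716  0.1796]
```

Request:
servo_tool(series=[[0.5,-0.44,-0.91,0,0],[0.5,-0.44,-0.91,0,0],[0.5,-0.44,-0.91,0,0],[0.5,-0.44,-0.91,0,0],[0.5,-0.44,-0.91,0,0]])

```text
t: 2.5
tool_pos: [0.559, -0.0437, 0.2816]
orientation: [-0.05, 0.999, 0.0, -0.0]
ft_force: [-0.3, 0.6, 0.1]
finger_gap: 0.498
gripper_force: 0.0
```

Request:
servo_tool(series=[[0.5,-0.44,-0.91,0,0],[0.5,-0.44,-0.91,0,0],[0.5,0,0,0,0],[0.5,0,0,0,0]])

```text
t: 2.9
tool_pos: [0.6006, -0.1119, 0.281]
orientation: [-0.049, 0.999, 0.0, -0.001]
ft_force: [-0.5, 0.0, 0.1]
finger_gap: 0.496
gripper_force: 0.0
```

Run:
```python
from h import *
np.set_printoptions(precision=4,suppress=True)
o=monitor.get_obs();p=o['tool_pos'];print(o['t'],p,o['orientation'],o['ft_force'])
a=np.radians(5.7);ex=np.array([np.cos(a),np.sin(a),0]);ey=np.array([-np.sin(a),np.cos(a),0]);d=np.array([.6045,-.1125,.135])-p
print("tool units",-d@ex/.04,d@ey/.04,-d[2]/.04)
im=eyes.camera("side")[110:250,240:400];cv2.imwrite("pics/s2.png",cv2.resize(im,None,fx=4,fy=4,interpolation=cv2.INTER_CUBIC))
```

```text
2.9 [ 0.6006 -0.1119  0.281 ] [-0.0489  0.9988  0.0004 -0.0006] [-0.4837  0.0042  0.091 ]
tool units -0.09461733673242595 -0.025552616956957874 3.6493221733245123
```

View pics/s2.png

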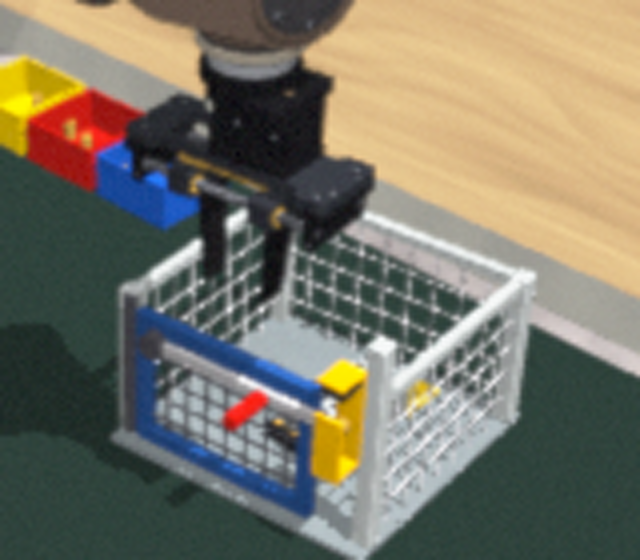

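The fingers straddle the pin at about (245,410) from above and the bay is unmoved. Descending.

Request:
servo_tool(series=[[0.5,0,-0.02,0.8,0],[0.5,0,0,0.8,0],[0.5,0,0,0.8,0],[0.5,0,0,0.6,0],[0.5,0,0,0.3,0]])

```text
t: 3.45
tool_pos: [0.5998, -0.1115, 0.1481]
orientation: [-0.05, 0.999, 0.001, -0.001]
ft_force: [-0.7, -0.2, 0.9]
finger_gap: 0.498
gripper_force: 0.0
```

Request:
servo_tool(series=[[0.5,0,0,0.18,0],[0.5,0,0,0,0],[0.5,0,0,0,0]])

```text
t: 3.75
tool_pos: [0.6012, -0.1132, 0.1435]
orientation: [-0.049, 0.999, -0.0, 0.001]
ft_force: [-0.1, 0.7, 0.1]
finger_gap: 0.499
gripper_force: 0.0
```

Request:
servo_tool(series=[[0.7,0,0,0,0],[0.75,0,0,0,0],[0.78,0,0,0,0],[0.8,0,0,0,0],[0.82,0,0,0,0]], force=8)

```text
t: 4.25
tool_pos: [0.6007, -0.112, 0.1425]
orientation: [-0.048, 0.999, 0.001, -0.0]
ft_force: [-0.1, 13.6, 2.5]
finger_gap: 0.197
gripper_force: 6.9
```

Request:
servo_tool(series=[[0.8,0,0.03,0,0],[0.8,0,0.03,0,0],[0.8,0,0,0,0]])

```text
t: 4.55
tool_pos: [0.6006, -0.111, 0.1424]
orientation: [-0.049, 0.999, -0.0, 0.0]
ft_force: [0.3, -0.5, 0.2]
finger_gap: 0.195
gripper_force: 0.0
```

Request:
servo_tool(series=[[0.84,0,0.01,0,0],[0.88,0,0,0,0],[0.9,0,0,0,0],[0.9,0,0,0,0]], force=8)

```text
t: 4.95
tool_pos: [0.6005, -0.1104, 0.1424]
orientation: [-0.049, 0.999, 0.0, -0.0]
ft_force: [-0.3, 3.7, 0.6]
finger_gap: 0.164
gripper_force: 8.0
```

Request:
servo_tool(series=[[0.9,0,0.02,0,0],[0.9,0,0,0,0],[0.9,0,0,0,0]])

```text
t: 5.25
tool_pos: [0.6005, -0.1103, 0.1424]
orientation: [-0.049, 0.999, -0.0, 0.0]
ft_force: [-0.2, -3.8, -1.4]
finger_gap: 0.164
gripper_force: 8.0
```

Request:
servo_tool(series=[[0.9,0,0,-0.05,0],[0.9,0,0,-0.05,0],[0.9,0,0,-0.05,0],[0.9,0,0,0,0],[0.9,0,0,0,0]])

```text
t: 5.75
tool_pos: [0.6004, -0.1101, 0.1486]
orientation: [-0.049, 0.999, -0.0, 0.0]
ft_force: [-1.6, -5.9, -0.6]
finger_gap: 0.162
gripper_force: 8.0
```

Request:
servo_tool(series=[[0.9,0,0,-0.05,0],[0.9,0,0.01,-0.05,0],[0.9,0,0,0,0],[0.9,0,0,0,0]])

```text
t: 6.15
tool_pos: [0.6004, -0.1098, 0.1527]
orientation: [-0.049, 0.999, -0.0, 0.0]
ft_force: [-1.0, -6.7, -1.0]
finger_gap: 0.171
gripper_force: 8.0
```

Run:
```python
from h import *
o=monitor.get_obs();print(o['t'],o['tool_pos'],o['ft_force'])
im=eyes.camera("side")[170:245,270:370];cv2.imwrite("pics/s3.png",cv2.resize(im,None,fx=7,fy=7,interpolation=cv2.INTER_CUBIC))
```

```text
6.15 [ 0.60040671 -0.10982271  0.15270226] [-0.98328539 -6.7476643  -0.96244347]
```

View pics/s3.png

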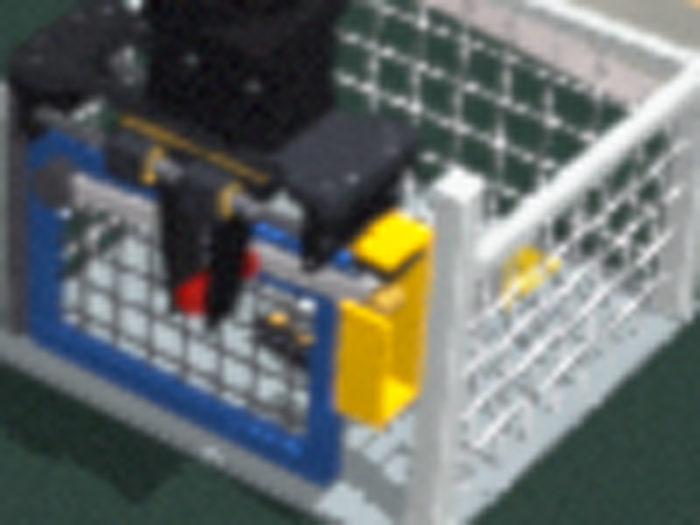

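The pin and bar are raised about 10 mm. The brass nose shows at (385,295), just behind the lip top at (370,315), with the hood at (395,240) still clear above. Going on up in small steps.

Request:
servo_tool(series=[[0.9,0,-0.01,-0.04,0],[0.9,0,0,-0.04,0],[0.9,0,0,0,0],[0.9,0,0,0,0]])

```text
t: 6.6
tool_pos: [0.6004, -0.1096, 0.1557]
orientation: [-0.049, 0.999, 0.0, -0.0]
ft_force: [-1.4, -2.5, -1.4]
finger_gap: 0.167
gripper_force: 8.0
```

Request:
servo_tool(series=[[0.9,0,0,-0.02,0],[0.9,0,0.01,-0.02,0],[0.9,0,0,0,0],[0.9,0,0,0,0]])

```text
t: 7.0
tool_pos: [0.6005, -0.1095, 0.1572]
orientation: [-0.049, 0.999, -0.0, 0.0]
ft_force: [-1.1, -2.0, -1.1]
finger_gap: 0.17
gripper_force: 8.0
```

Request:
servo_tool(series=[[0.9,0,0.005,-0.02,0],[0.9,0,0,0,0],[0.9,0,0,0,0]])

```text
t: 7.3
tool_pos: [0.6004, -0.1093, 0.1581]
orientation: [-0.049, 0.999, -0.0, 0.0]
ft_force: [-0.9, -3.8, -1.0]
finger_gap: 0.159
gripper_force: 8.0
```

Request:
servo_tool(series=[[0.9,0,0,-0.012,0],[0.9,0,0,0,0],[0.9,0,0,0,0]])

```text
t: 7.6
tool_pos: [0.6004, -0.1093, 0.1585]
orientation: [-0.049, 0.999, 0.0, 0.0]
ft_force: [-1.1, -4.6, -1.0]
finger_gap: 0.164
gripper_force: 8.0
```

Request:
servo_tool(series=[[0.9,0,0,-0.012,0],[0.9,0,0,0,0],[0.9,0,0,0,0]])

```text
t: 7.9
tool_pos: [0.6004, -0.1092, 0.159]
orientation: [-0.049, 0.999, 0.0, 0.0]
ft_force: [-1.0, -4.3, -0.7]
finger_gap: 0.164
gripper_force: 8.0
```

Request:
servo_tool(series=[[0.9,0,-0.005,-0.012,0],[0.9,0,0,0,0],[0.9,0,0,0,0]])

```text
t: 8.2
tool_pos: [0.6004, -0.1092, 0.1594]
orientation: [-0.049, 0.999, 0.0, -0.0]
ft_force: [-0.9, -1.0, -1.4]
finger_gap: 0.162
gripper_force: 8.0
```

Request:
servo_tool(series=[[0.9,0,0,-0.012,0],[0.9,0,0,0,0],[0.9,0,0,0,0]])

```text
t: 8.5
tool_pos: [0.6004, -0.1092, 0.1599]
orientation: [-0.049, 0.999, 0.0, -0.0]
ft_force: [-1.0, 0.8, -1.1]
finger_gap: 0.165
gripper_force: 8.0
```

Request:
servo_tool(series=[[0.9,0,0.005,-0.012,0],[0.9,0,0,0,0],[0.9,0,0,0,0]])

```text
t: 8.8
tool_pos: [0.6004, -0.1091, 0.1604]
orientation: [-0.049, 0.999, 0.0, 0.0]
ft_force: [-0.0, 0.8, -2.5]
finger_gap: 0.167
gripper_force: 8.0
```

Request:
servo_tool(series=[[0.9,0,0,-0.012,0],[0.9,0,0,0,0],[0.9,0,0,0,0]])

```text
t: 9.1
tool_pos: [0.6004, -0.1091, 0.1609]
orientation: [-0.049, 0.999, 0.0, -0.0]
ft_force: [-0.8, 0.8, -2.0]
finger_gap: 0.167
gripper_force: 8.0
```

Run:
```python
from h import *
o=monitor.get_obs();print(o['t'],o['tool_pos'],o['ft_force'])
im=eyes.camera("side")[170:245,270:370];cv2.imwrite("pics/s4.png",cv2.resize(im,None,fx=7,fy=7,interpolation=cv2.INTER_CUBIC))
```

```text
9.1 [ 0.60041412 -0.10908891  0.16086762] [-0.79449856  0.79835705 -1.97179271]
```

View pics/s4.png

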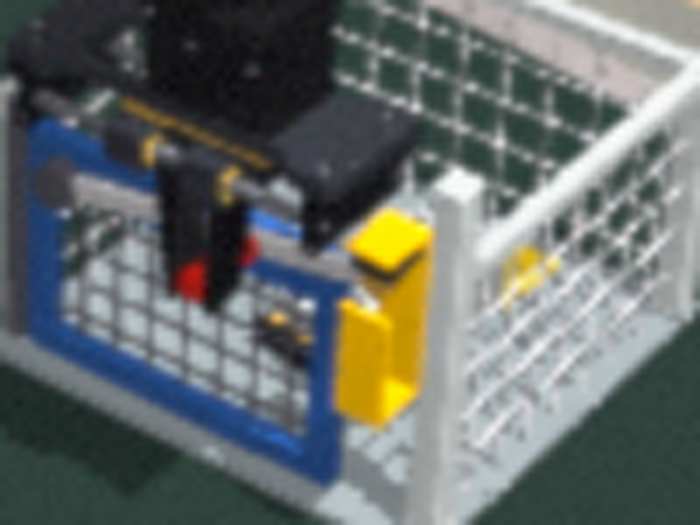

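The nose no longer shows in the slot at (370,285). It seems to be up behind the dark hood edge at (390,268), and the force is rising. I'll check it with repeated readings.

Request:
servo_tool(series=[[0.9,0,0,0,0]])

```text
t: 9.25
tool_pos: [0.6004, -0.1091, 0.1608]
orientation: [-0.049, 0.999, 0.0, -0.0]
ft_force: [-0.5, 1.8, -2.0]
finger_gap: 0.167
gripper_force: 8.0
```

Request:
servo_tool(series=[[0.9,0,0,0,0]])

```text
t: 9.35
tool_pos: [0.6004, -0.1091, 0.1608]
orientation: [-0.049, 0.999, 0.0, -0.0]
ft_force: [-0.6, 2.3, -2.1]
finger_gap: 0.164
gripper_force: 8.0
```

Request:
servo_tool(series=[[0.9,0,0,-0.006,0],[0.9,0,0,0,0]])

```text
t: 9.55
tool_pos: [0.6004, -0.1091, 0.1611]
orientation: [-0.049, 0.999, 0.0, -0.0]
ft_force: [0.2, 3.7, -2.5]
finger_gap: 0.163
gripper_force: 8.0
```

Request:
servo_tool(series=[[0.9,0,0,0,0]])

```text
t: 9.65
tool_pos: [0.6004, -0.1091, 0.1611]
orientation: [-0.049, 0.999, 0.0, -0.0]
ft_force: [-0.2, 3.7, -2.1]
finger_gap: 0.163
gripper_force: 8.0
```

Run:
```python
from h import *
np.set_printoptions(precision=1,suppress=True)
a=np.radians(5.7);ex=np.array([np.cos(a),np.sin(a),0]);ey=np.array([-np.sin(a),np.cos(a),0]);g=np.array([.6045,-.1125,.135])
for x,y,z in((.022,-.072,.158),(.022,-.072,.172),(.022,-.065,.165),(.012,-.065,.165),(.03,-.065,.165)):
    q=proj("side",g*[1,1,0]+x*ex+y*ey+np.array([0,0,z]))[0]; print(x,y,z,(q-[270,170])*7)
```

```text
0.022 -0.072 0.158 [365.5 300.4]
0.022 -0.072 0.172 [367.4 275.4]
0.022 -0.065 0.165 [353.6 282. ]
0.012 -0.065 0.165 [340.7 292.5]
0.03 -0.065 0.165 [363.7 273.7]
```

Request:
servo_tool(series=[[0.9,0,0.01,-0.01,0],[0.9,0,0,0,0],[0.9,0,0,0,0]])

```text
t: 9.95
tool_pos: [0.6004, -0.109, 0.1616]
orientation: [-0.049, 0.999, -0.0, 0.0]
ft_force: [-0.8, 1.5, -1.8]
finger_gap: 0.162
gripper_force: 8.0
```

Request:
servo_tool(series=[[0.9,0,0.003,-0.01,0],[0.9,0,0,0,0],[0.9,0,0,0,0]])

```text
t: 10.25
tool_pos: [0.6004, -0.1089, 0.162]
orientation: [-0.049, 0.999, -0.0, 0.0]
ft_force: [-0.6, -0.5, -2.0]
finger_gap: 0.164
gripper_force: 8.0
```

Request:
servo_tool(series=[[0.9,0,0.003,-0.01,0],[0.9,0,0,0,0],[0.9,0,0,0,0]])

```text
t: 10.55
tool_pos: [0.6004, -0.1088, 0.1624]
orientation: [-0.049, 0.999, -0.0, 0.0]
ft_force: [-0.7, -1.8, -1.0]
finger_gap: 0.163
gripper_force: 8.0
```

Request:
servo_tool(series=[[0.9,0,0.003,-0.01,0],[0.9,0,0,0,0],[0.9,0,0,0,0]])

```text
t: 10.85
tool_pos: [0.6004, -0.1087, 0.1628]
orientation: [-0.049, 0.999, -0.0, 0.0]
ft_force: [-1.2, -3.0, -1.4]
finger_gap: 0.164
gripper_force: 8.0
```

Request:
servo_tool(series=[[0.9,0,0,-0.01,0],[0.9,0,0,0,0],[0.9,0,0,0,0]])

```text
t: 11.15
tool_pos: [0.6004, -0.1086, 0.1631]
orientation: [-0.049, 0.999, -0.0, -0.0]
ft_force: [-0.3, -5.1, -1.8]
finger_gap: 0.169
gripper_force: 8.0
```

Request:
servo_tool(series=[[0.9,0,0,-0.01,0],[0.9,0,0,0,0],[0.9,0,0,0,0]])

```text
t: 11.45
tool_pos: [0.6004, -0.1086, 0.1633]
orientation: [-0.049, 0.999, -0.0, -0.0]
ft_force: [-0.0, -4.6, -4.3]
finger_gap: 0.165
gripper_force: 8.0
```

Contact: the force jumped to -4.3 N at z ≈ 0.1632. That puts the lip at about 28 mm, which agrees with the vision estimate. I'll back off about 2 mm at the pin to centre the nose in the slot.

Request:
servo_tool(series=[[0.9,0,-0.01,-0.0,0],[0.9,0,-0.005,0.028,0],[0.9,0,0,0.025,0],[0.9,0,0,0,0],[0.9,0,0,0,0]])

```text
t: 11.95
tool_pos: [0.6004, -0.1089, 0.1615]
orientation: [-0.049, 0.999, 0.0, 0.0]
ft_force: [-1.0, -1.4, -1.2]
finger_gap: 0.164
gripper_force: 8.0
```

Request:
servo_tool(series=[[0.9,0.031,0.01,0,0.083],[0.9,0.031,0.01,0,0.083],[0.9,0,0,0,0]])

```text
t: 12.25
tool_pos: [0.5978, -0.1083, 0.1615]
orientation: [-0.04, 0.999, 0.0, 0.0]
ft_force: [0.2, -0.6, -1.7]
finger_gap: 0.166
gripper_force: 8.0
```

Request:
servo_tool(series=[[0.9,0.016,0.005,0,0.042],[0.9,0.016,0.005,0,0.042],[0.9,0,0,0,0]])

```text
t: 12.55
tool_pos: [0.5965, -0.108, 0.1614]
orientation: [-0.036, 0.999, 0.0, 0.0]
ft_force: [-0.4, 2.2, -0.1]
finger_gap: 0.166
gripper_force: 8.0
```

Request:
servo_tool(series=[[0.9,0.031,0.011,0,0.083],[0.9,0.031,0.011,0,0.083],[0.9,0.031,0.011,0,0.083],[0.9,0,0,0,0]])

```text
t: 12.95
tool_pos: [0.5925, -0.1069, 0.1614]
orientation: [-0.023, 1.0, 0.0, -0.0]
ft_force: [-0.5, 2.0, -2.0]
finger_gap: 0.165
gripper_force: 8.0
```

Request:
servo_tool(series=[[0.9,0.062,0.021,0,0.167],[0.9,0.062,0.021,0,0.167],[0.9,0,0,0,0]])

```text
t: 13.25
tool_pos: [0.5873, -0.1053, 0.1614]
orientation: [-0.005, 1.0, 0.0, -0.0]
ft_force: [0.8, 3.8, -0.3]
finger_gap: 0.165
gripper_force: 8.0
```

Request:
servo_tool(series=[[0.9,0.062,0.026,0,0.167],[0.9,0.062,0.026,0,0.167],[0.9,0.062,0.022,0,0.167],[0.9,0.062,0.022,0,0.167],[0.9,0,0,0,0]])

```text
t: 13.75
tool_pos: [0.5774, -0.1015, 0.1614]
orientation: [0.03, 1.0, 0.0, -0.0]
ft_force: [0.5, 3.0, -1.3]
finger_gap: 0.164
gripper_force: 8.0
```

Request:
servo_tool(series=[[0.9,0.124,0.043,0,0.333],[0.9,0.124,0.043,0,0.333],[0.9,0.124,0.043,0,0.333],[0.9,0,0,0,0]])

```text
t: 14.15
tool_pos: [0.5632, -0.0947, 0.1614]
orientation: [0.082, 0.997, 0.0, -0.0]
ft_force: [1.6, 3.9, -2.2]
finger_gap: 0.165
gripper_force: 8.0
```

Run:
```python
from h import *
o=monitor.get_obs();print(o['t'],o['tool_pos'],o['ft_force'])
im=eyes.camera("side")[150:250,260:380];cv2.imwrite("pics/s5.png",cv2.resize(im,None,fx=5,fy=5,interpolation=cv2.INTER_CUBIC))
```

```text
14.15 [ 0.56320211 -0.09467084  0.16143205] [ 1.62860836  3.85313821 -2.19763377]
```

View pics/s5.png

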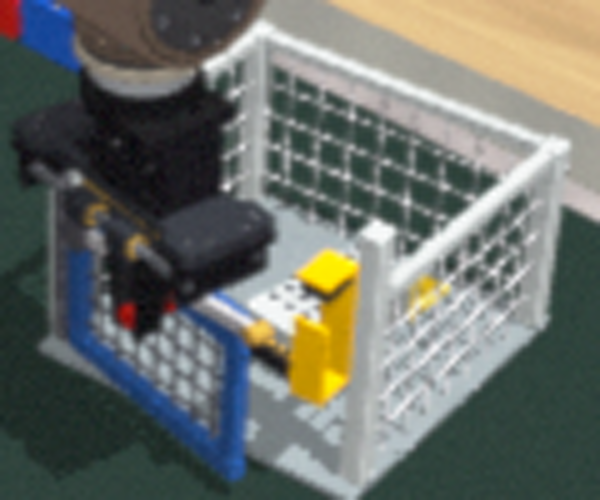

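The nose, at (262,330), is well clear of the keeper and the gate is about 15° ajar. Swinging on.

Request:
servo_tool(series=[[0.9,0.15,0.065,0,0.4],[0.9,0.186,0.07,0,0.5],[0.9,0.186,0.066,0,0.5],[0.9,0.186,0.066,0,0.5],[0.9,0.186,0.066,0,0.5]])

```text
t: 14.7
tool_pos: [0.533, -0.073, 0.1616]
orientation: [0.207, 0.978, 0.0, 0.001]
ft_force: [4.8, 5.4, -2.3]
finger_gap: 0.166
gripper_force: 8.0
```

Request:
servo_tool(series=[[0.9,0.186,0.066,0,0.5],[0.9,0.186,0.066,0,0.5],[0.9,0.186,0.066,0,0.5],[0.9,0.186,0.066,0,0.5],[0.9,0,0,0,0]])

```text
t: 15.2
tool_pos: [0.5121, -0.0491, 0.1617]
orientation: [0.308, 0.952, 0.0, 0.001]
ft_force: [5.1, 4.9, -2.1]
finger_gap: 0.164
gripper_force: 8.0
```

Request:
servo_tool(series=[[0.9,0.186,0.075,0,0.5],[0.9,0.186,0.072,0,0.5],[0.9,0.186,0.068,0,0.5],[0.9,0.186,0.068,0,0.5],[0.9,0.186,0.068,0,0.5]])

```text
t: 15.7
tool_pos: [0.4938, -0.0146, 0.1617]
orientation: [0.429, 0.903, 0.0, 0.001]
ft_force: [5.0, 1.4, -2.1]
finger_gap: 0.164
gripper_force: 8.0
```

Request:
servo_tool(series=[[0.9,0.186,0.068,0,0.5],[0.9,0.186,0.068,0,0.5],[0.9,0.186,0.068,0,0.5],[0.9,0.186,0.068,0,0.5],[0.9,0,0,0,0]])

```text
t: 16.2
tool_pos: [0.4858, 0.0165, 0.1617]
orientation: [0.521, 0.854, 0.0, 0.001]
ft_force: [3.6, 2.1, -1.7]
finger_gap: 0.164
gripper_force: 8.0
```

Request:
servo_tool(series=[[0.9,0.186,0.068,0,0.5],[0.9,0.186,0.068,0,0.5],[0.9,0.186,0.068,0,0.5],[0.9,0.124,0.045,0,0.333],[0.9,0,0,0,0]])

```text
t: 16.7
tool_pos: [0.4842, 0.0451, 0.1616]
orientation: [0.6, 0.8, 0.0, 0.001]
ft_force: [3.3, 1.7, -2.4]
finger_gap: 0.167
gripper_force: 8.0
```

Request:
servo_tool(series=[[0.9,0,-0.016,0.1,0],[0.9,0,-0.012,0.1,0],[0.9,0,-0.008,0.1,0],[0.9,0,-0.005,0.1,0],[0.9,0,-0.002,0.06,0]])

```text
t: 17.2
tool_pos: [0.4828, 0.0442, 0.1433]
orientation: [0.6, 0.8, 0.001, 0.001]
ft_force: [3.3, 2.0, 11.0]
finger_gap: 0.166
gripper_force: 8.0
```

Request:
servo_tool(series=[[0.9,0,0,0,0],[0.9,0,0,0,0],[0.9,0,0,0.01,0],[0.9,0,0,0,0]])

```text
t: 17.6
tool_pos: [0.4828, 0.0442, 0.1431]
orientation: [0.6, 0.8, 0.001, 0.001]
ft_force: [5.3, 0.1, 5.5]
finger_gap: 0.166
gripper_force: 8.0
```

On its stop. Releasing gently, then up.

Request:
servo_tool(series=[[0.82,0,0,0,0],[0.76,0,0,0,0],[0.68,0,0,0,0],[0.55,0,0,0,0],[0.5,0,0,0,0]])

```text
t: 18.1
tool_pos: [0.4815, 0.0447, 0.1424]
orientation: [0.6, 0.8, -0.0, -0.0]
ft_force: [-0.1, 0.0, -0.5]
finger_gap: 0.43
gripper_force: 0.0
```

Request:
servo_tool(series=[[0.5,0,0,-0.2,0],[0.5,0,0,-0.5,0],[0.5,0,0,-0.8,0],[0.5,0,0,-0.8,0],[0.5,0,0,-0.8,0]])

```text
t: 18.6
tool_pos: [0.4815, 0.0448, 0.2684]
orientation: [0.6, 0.8, 0.0, -0.0]
ft_force: [-0.0, -0.5, 0.2]
finger_gap: 0.502
gripper_force: 0.0
```

Request:
servo_tool(series=[[0.5,0,0.8,0,0],[0.5,0,0.8,0,0],[0.5,0,0.8,0,0],[0.5,0,0,0,0],[0.5,0,0,0,0]])

```text
t: 19.1
tool_pos: [0.5737, 0.0716, 0.2665]
orientation: [0.6, 0.8, -0.0, -0.0]
ft_force: [-0.8, 0.7, -0.2]
finger_gap: 0.502
gripper_force: 0.0
```

Run:
```python
from h import *
o=monitor.get_obs();print(o['t'],o['tool_pos'],o['ft_force'])
a=eyes.camera("side")[110:280,200:400];b=eyes.camera("top")[80:250,200:400]
cv2.imwrite("pics/f.png",cv2.resize(np.hstack([a,b]),None,fx=2,fy=2,interpolation=cv2.INTER_CUBIC))
```

```text
19.1 [0.57368556 0.0716001  0.266461  ] [-0.76772599  0.69724421 -0.17487858]
```

View pics/f.png

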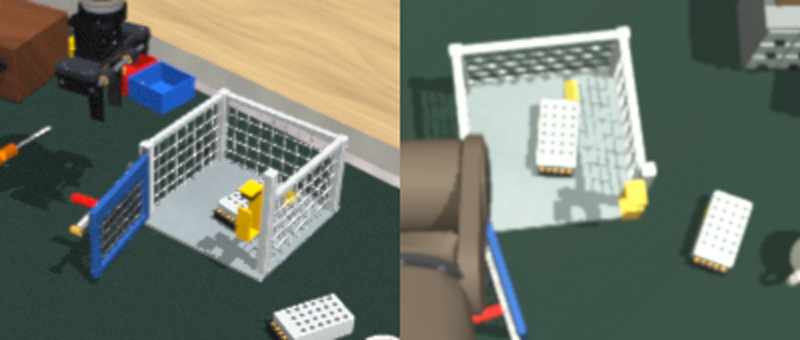

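In the final view the gate stands open at about 77°: in the top half it runs from (490,230) to (525,335). The bar is down, the pin is free at (85,200), the power supplies are unmoved and the arm is clear.

```bash
python3 -c "
from cell import ctrl; print(ctrl.sign_off())"
```

```text
the job is handed in; nothing more can be done
None
```

I lifted the latch out of its keeper and swung the gate open to about 77–79°, then let the bar down onto its stop; the arm is clear and the job is handed in at about 19 s (no verdict was returned).

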